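Run out a bench stop with its folding crank

ROBOT

A 6-joint arm with a two-finger parallel gripper is mounted at the origin on a cart in front of the work surface, level with it; the furniture and walls round the work are solid. World frame = base frame: x ahead of the robot, y to its left, z up, the work surface at z = 0. Lengths are in mm, angles in rad, forces in N, time in s.
With the tool pointing down it reaches from about 275 to 750 mm from the base axis. Payload 10.2 kg.
Tool frame: the origin (TCP) lies on the front face of the gripper's body, between the roots of the fingers; the fingertips stand 73 mm ahead of it and the grasp point (between the pads) lies 54 mm ahead of it; z points along the fingers, y is the line along which they close (so a half turn about z gives the same grasp; the last joint's range is limited). The gripper opens to 85 mm and grips with 20 to 120 N. Pads are 22 mm wide; open, the fingers measure 114 mm over their backs; the gripper's body (76 mm by 85 mm) begins 54 mm behind the grasp point. The pads swing forward as they close: fully open they stand 13 mm farther back than shut.
Start: joints at [0.991, 0.313, 1.498, -0, 1.331, -0.223], TCP at [183.384, 491.937, 303.894] pointing down, gripper open.
Joint ranges: [-2.94, 2.94], [-0.97, 2.17], [0.19, 2.56], [-1.23, 4.37], [0.02, 3.11], [-2.88, 2.88]. Speed limits (rad/s): [2.39, 2.39, 3.01, 3.14, 3.14, 3.14].

INTERFACE

Orientations are given as a unit quaternion [w, x, y, z].
In Python, from rig import * gives the robot as it stands.
- The arm moves only by the tool step_arm, never from a script. Its argument "plan" is a list of rows, each an object with "offset": the shift along the tool's x, y, z in cm, a list of three; "rot": the turn, a rotation vector about the tool's x, y, z in degrees, a list of three; "gripper": the finger opening in cm, from 0 to 8.54. In form: [{"offset": [x, y, z], "rot": [wx, wy, wz], "gripper": gripper}, ...]. A call has 1 to 12 rows; each row is the pose to reach, as a shift and turn from the pose commanded when the call began, along the tool's axes at that moment; what a row does not reach only later rows make up. A row lasts 1/10 s, in which the tool goes at most 50 mm and 8.59 degrees, less where a joint would pass 70% of its speed; a pose out of reach is approached as far as the arm can. A call with a gripper value outside its range is refused whole. The fingers move at their own pace and stop on an object; "squeeze" is the grip in N (left out, the last holds). Time passes only in rows, so rows that repeat a pose let the fingers close. It gives the time, the measured TCP pose, the force, the opening and the grip force at its end, in the units of the state.
- sense(): the state, without advancing time (a new reading comes with each control period).
- capture(name): name is "scene" or "top"; returns a dict with "color" (480x640x3 uint8, red, green, blue), "depth" (480x640 float32, mm along the optical axis (not along the pixel's ray), 0 where there is no reading), "vertical_fov" (degrees; the focal length in pixels is half the picture's height over the tangent of half this angle, whatever the lens; pixels are square), "cx", "cy" (the principal point, pixels), "k1" (the pictures are not rectified: a ray, as slopes to the right and down, at radius r is drawn at 1 + k1 r^2 times it, then the intrinsics apply), "rvec" (rotation vector, rad) and "tvec" (3), from world to camera coordinates, as OpenCV has them. Camera axes: x right, y down, z forward; pixel columns grow to the right and rows downward; lengths in mm; the calibration is good to about 2 mm. A picture is of the moment at which its call begins.
- finish_job(): hands the job in; it is judged then, once.
The state is a dict: "time_s": time; "joints": joint angles; "dq": joint speeds; "tau": joint torques, N m; "eef_pos": TCP position; "ee_rot": TCP orientation; "force": force on the tool from outside, world axes, zero at the start; "wrist_torque": the same for the moment, N m; "grip_width": opening from 0.0 (shut) to 1.0 (fully open); "grip_force": force on a finger pad.
Only numpy, scipy, OpenCV 4.12 (cv2) and the standard library are available. Lean on these libraries where they do the work, as an engineer would, in place of code of your own. Each camera call takes 0.05 s, during which the arm holds its last target. There are 200 camera calls.

TASK

Two bench stop units stand on the table; use the one with the red folding handle. Swing its red handle up until it stands upright, crank it clockwise (seen from above) until the yellow pointer on the crank arm stands at the middle of the green band on the dial, then fold the red handle back down flat over the crank and let go. Leave the unit with the blue handle alone.

Things in the scene. Friction and masses are not known exactly. Their poses are not given: they have to be found in the camera images.
- red_head (a point): centre of the red handle's flat-sided round head (26 mm across, 22 mm thick along its own y) at the free end: pinch it along y. x: along the handle from head to hinge pin, 88 mm off; y: along the pin, level, square to the crank arm; z: up when folded. Folded, it is 98 mm above table, 33 mm past the crank's vertical axis, away from the pin (pin 55 mm from the axis); dial top (72 mm radius) 65 mm.
- red_fold (a joint): swing of the red handle on its hinge pin at the outer end of the crank arm, rad: 0 = folded flat over the crank (stop), 1.571 = upright (stop), the head then straight over the pin, 186 mm above the table. Friction (0.07 N m) keeps it where left. The head may stay pinched throughout: it turns in the fingers as the handle swings.
- red_crank (a joint): angle in rad of the red handle's crank, a 14 mm wide arm on the bolted-down unit; grows clockwise seen from above. Starts at 0 to 0.4, stops at 0 and 1.9. At 1.4 the yellow pointer at the arm's outer end is at the middle of the dial's green band (0.2 rad to either side). Friction 0.12 N m; it also drives out a low wood-faced stop bar. Turn the fingers along with it.
- blue_head (a point): centre of the blue handle's round head (26 mm across) at the free end of the folded blue handle of the other unit, which is of the same build: leave it alone.

How it is judged (in metres and radians):
On the way, in this order (a step that is already met when the one before it is completed fails the run):
1. the red handle is swung up to upright (within 15 degrees) before the crank has been turned far (still under 0.7 rad) (value of joint red_fold above 1.3 rad and value of joint red_crank below 0.7 rad), for 0.1 s.
2. the crank is brought to the green band with the handle still swung out (over 60 degrees) (value of joint red_fold above 1.05 rad and value of joint red_crank between 1.2 and 1.6 rad), for 0.1 s.
At the end, for the whole second after the job is handed in: the red handle lies folded flat over the crank (within 0.17 rad, 10 degrees), the crank stands at 1.4 rad (within 0.2 rad: the pointer in the green band), and the blue handle's head is where it was (within 15 mm) (value of joint red_fold below 0.17 rad and value of joint red_crank between 1.2 and 1.6 rad and distance of blue_head from where it was at the start of the episode below 0.015 m); the robot touches nothing.
It fails at once if the blue-handled unit is moved (its head by more than 15 mm) (distance of blue_head from where it was at the start of the episode above 0.015 m).
It also fails if it takes over 48 s, if anything falls off the work surface, if the arm or the gripper's body presses on something with over 40 N, if the wrist force passes 120 N, or if a joint passes its speed limit or range.

## Working session

There is one attempt and no reset: what is moved stays moved. The work goes in short steps, Python scripts to look and compute and a tool call to move; the robot and the scene stay as the last step left them, time stands still between calls to the robot, and variables do not carry over. Pictures are saved under pics/ and viewed, at most 10 in all, crops included, and the job is handed in when it is done.

Besides the shell and the picture viewer there is one more tool, called after "Request:" as name([rows], argument=value, ...), one row to a line, values as JSON. step_arm: Moves the arm, as the interface text tells. Its arguments: {"type":"object","properties":{"plan":{"type":"array"},"squeeze":{"type":"number"}},"required":["plan"]}

```bash
mkdir -p pics; ls; cat > h.py <<'E'
from rig import *
import numpy as np, cv2
def cam(c):
    R=cv2.Rodrigues(np.array(c["rvec"],float))[0]; t=np.array(c["tvec"],float).ravel()
    f=240/np.tan(np.radians(c["vertical_fov"])/2)
    return R,t,f
def ray(c,u,v):
    R,t,f=cam(c); d=np.array([(u-c["cx"])/f,(v-c["cy"])/f]); s=d.copy()
    for _ in range(30): s=d/(1+c["k1"]*(s@s))
    return -R.T@t, R.T@np.array([s[0],s[1],1.])
def at_z(c,u,v,z):
    o,d=ray(c,u,v); return o+d*(z-o[2])/d[2]
def at_depth(c,u,v):
    o,d=ray(c,u,v); return o+d*c["depth"][int(v),int(u)]
def save(c,n): cv2.imwrite("pics/"+n+".png",c["color"][:,:,::-1])
E
python3 - <<'E'
from h import *
for n in("scene","top"):
    c=capture(n); save(c,n+"0"); o,_=ray(c,320,240); print(n,o.round(),c["k1"])
    hsv=cv2.cvtColor(c["color"],cv2.COLOR_RGB2HSV)
    for nm,m in dict(red=((hsv[...,0]<8)|(hsv[...,0]>172))&(hsv[...,1]>140)&(hsv[...,2]>60),yel=(abs(hsv[...,0].astype(int)-28)<6)&(hsv[...,1]>150)&(hsv[...,2]>100),blue=(abs(hsv[...,0].astype(int)-112)<10)&(hsv[...,1]>140),green=(abs(hsv[...,0].astype(int)-60)<18)&(hsv[...,1]>100)).items():
        k,l,s,ce=cv2.connectedComponentsWithStats(m.astype(np.uint8))
        for i in range(1,k):
            if s[i,4]>15: print(nm,s[i],ce[i].round(1),at_depth(c,*ce[i]).round())
print(sense()["ee_rot"],sense()["eef_pos"])
E
```

```text
pics
scene [-122. -316.  444.] 0.037412874136908324
red [496 117  10  19 101] [500.8 127.7] [1285.   21.  151.]
red [490 158  17   6  33] [500.8 161.4] [1272.    7.   73.]
red [516 159  27  28 580] [529.7 173.4] [1271.  -65.   54.]
red [392 267  49  38 831] [417.8 285.9] [494. -93. 103.]
red [ 206  328   93   44 1001] [252.3 348.6] [378.  88.   9.]
yel [469 180  28  13 286] [482.  185.8] [1186.   22.   30.]
yel [287 214   5   5  20] [288.8 216.2] [657. 219.  81.]
blue [527 195  23   4  37] [539.  196.4] [1173. -111.   32.]
blue [227 206  47  19 510] [248.1 213.7] [588. 255. 100.]
blue [151 305  25  15 193] [163.5 312.1] [380. 252.  13.]
green [282 226  13   6  64] [288.1 228.8] [643. 211.  63.]
green [229 249  51  19 581] [254.3 258.2] [562. 225.  34.]
green [440 287  11   8  53] [444.7 290.7] [ 569. -105.   66.]
green [376 330  66  26 762] [407.9 344.2] [464. -97.  33.]
top [500.  77. 981.] -0.13548548070414831
red [401 260  49  33 548] [426.3 276.1] [506. -84. 107.]
red [266 348  91  10 816] [311.4 352.1] [386.  95.  10.]
yel [223 181   5   6  21] [225.  183.4] [661. 223.  79.]
yel [380 252   6   5  21] [382.4 254. ] [543. -21.  80.]
blue [186 199  33  50 567] [202.2 225. ] [594. 254. 105.]
blue [203 351  25   7 121] [215.3 354. ] [387. 255.  13.]
green [227 188  19  18 193] [236.3 197.1] [641. 207.  65.]
green [422 230  16  16 187] [428.8 237.3] [568. -99.  63.]
[-2.12901408e-04  1.77434985e-01  9.84132373e-01 -5.02879744e-04] [183.30570436 491.81750886 303.4144698 ]
```

```bash
python3 - <<'E'
import cv2
a=cv2.imread("pics/scene0.png")[200:420,300:560];b=cv2.imread("pics/top0.png")[180:370,300:520]
cv2.imwrite("pics/a.png",cv2.resize(a,(780,660))[:600]);cv2.imwrite("pics/b.png",cv2.resize(b,None,fx=3,fy=3))
E
```

```text
(no output)
```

View pics/a.png

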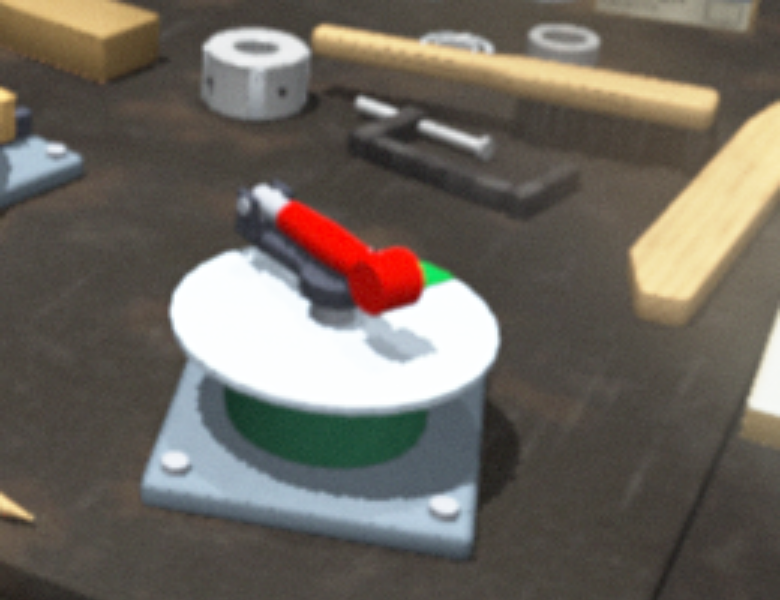

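View pics/b.png

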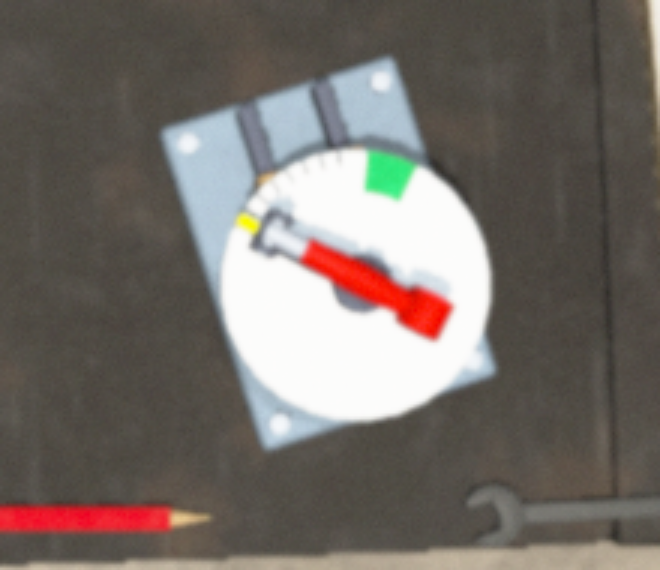

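View pics/top0.png

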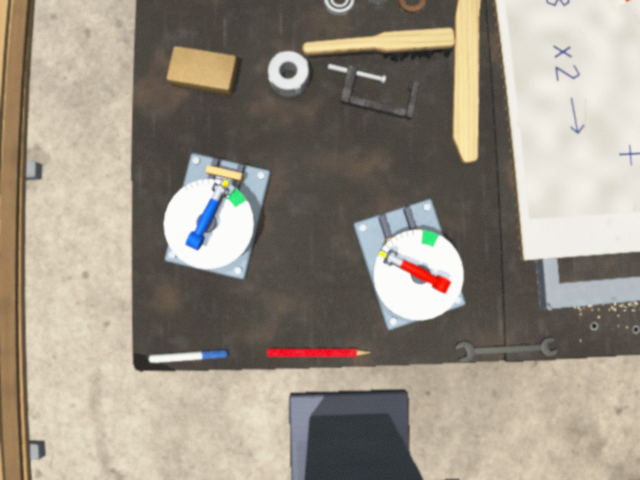

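View pics/scene0.png

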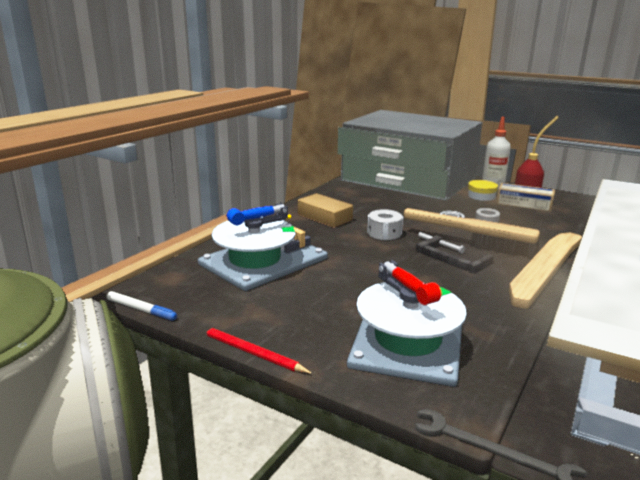

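The red unit is in the top view with its head at about (443,285), pointer at (382,254) and green band at (429,237). In the scene view the head is at about (429,293). I'll triangulate the head and fit the dial.

```bash
python3 - <<'E'
from h import *
T=capture("top");S=capture("scene")
def tri(p,q):
    a,d=ray(T,*p);b,e=ray(S,*q); A=np.stack([d,-e],1); x=np.linalg.lstsq(A,b-a,rcond=None)[0]
    P,Q=a+d*x[0],b+e*x[1]; return (P+Q)/2,np.linalg.norm(P-Q)
print("head tri",tri((443,285),(429,293)))
g=T["color"].min(2); m=(g>170).astype(np.uint8); m[:,:340]=0;m[:,480:]=0;m[:200]=0;m[335:]=0
m=cv2.morphologyEx(m,cv2.MORPH_OPEN,np.ones((3,3)))
k,l,s,c=cv2.connectedComponentsWithStats(m); i=1+s[1:,4].argmax()
h=cv2.convexHull(np.argwhere(l==i)[:,::-1].astype(np.int32)); 
W=np.array([at_z(T,*p[0],65)[:2] for p in h.astype(float)])
(cx,cy),r=cv2.minEnclosingCircle(W.astype(np.float32)); 
A=np.c_[2*W,np.ones(len(W))];x=np.linalg.lstsq(A,(W**2).sum(1),rcond=None)[0]
print("dial",cx,cy,r,x[:2],np.sqrt(x[2]+x[0]**2+x[1]**2)); ax=x[:2]
d=[]
hsv=cv2.cvtColor(T["color"],cv2.COLOR_RGB2HSV)
rm=((hsv[...,0]<8)|(hsv[...,0]>172))&(hsv[...,1]>140)&(np.arange(480)[:,None]<330)&(np.arange(640)>395)
pts=np.argwhere(rm)[:,::-1]
vx,vy,x0,y0=cv2.fitLine(pts.astype(np.float32),cv2.DIST_HUBER,0,.01,.01).ravel()
P=[at_z(T,x0+t*vx,y0+t*vy,98)[:2] for t in(-20,20)]
hd=P[1]-P[0]; print("handle dir",hd,np.degrees(np.arctan2(hd[1],hd[0])))
pr=(pts-[x0,y0])@np.array([vx,vy]);sg=pr.max();print("end",at_z(T,x0+sg*vx,y0+sg*vy,98), at_z(T,x0,y0,98))
for n,p,z in(("yel",(382.4,254),78),("green",(428.8,237.3),65),("head98",(443,285),98)):
    w=at_z(T,*p,z)[:2]-ax;print(n,w+ax,np.hypot(*w),np.degrees(np.arctan2(w[1],w[0])))
E
```

```text
head tri (array([ 491.3825628 , -109.94877153,   99.37264119]), np.float64(1.7155059097619114))
dial 527.0896606445312 -65.08720397949219 105.29562377929688 [520.25701491 -56.36426505] 89.44065672982806
handle dir [-30.21066062 -53.66208417] -119.37862513153966
end [ 488.00300388 -117.79756574   98.        ] [506.85207658 -84.30141164  98.        ]
yel [542.94891051 -21.51691434] 41.584371791005985 56.92863233997109
green [568.07883403 -98.24227052] 63.56645126368638 -41.20893010951501
head98 [ 491.71807453 -111.04261255] 61.678138781460696 -117.56195911851124
```

```bash
cat > mv.py <<'E'
import numpy as np
from scipy.spatial.transform import Rotation as R
# down-pointing tool: yaw = world angle of tool y (deg)
def Rd(yaw):
    a=np.radians(yaw); y=np.array([np.cos(a),np.sin(a),0]); z=np.array([0,0,-1.]); return np.stack([np.cross(y,z),y,z],1)
def off(p0,y0,p1,y1):
    return (Rd(y0).T@(np.array(p1)-p0)/10).round(2), round(y0-y1,1)
E
python3 - <<'E'
from mv import *
print(off((183.4,491.9,303.9),69.5,(491.5,-110.5,235),-29.7))
E
```

```text
(array([-49.96, -45.64,   6.89]), 99.2)
```

Request:
step_arm([
  {"offset":[-50,-45.6,3],"rot":[0,0,99],"gripper":5},
  {"offset":[-50,-45.6,3],"rot":[0,0,99],"gripper":5},
  {"offset":[-50,-45.6,3],"rot":[0,0,99],"gripper":5},
  {"offset":[-50,-45.6,3],"rot":[0,0,99],"gripper":5},
  {"offset":[-50,-45.6,3],"rot":[0,0,99],"gripper":5},
  {"offset":[-50,-45.6,3],"rot":[0,0,99],"gripper":5},
  {"offset":[-50,-45.6,3],"rot":[0,0,99],"gripper":5},
  {"offset":[-50,-45.6,3],"rot":[0,0,99],"gripper":5},
  {"offset":[-50,-45.6,3],"rot":[0,0,99],"gripper":5},
  {"offset":[-50,-45.6,3],"rot":[0,0,99],"gripper":5},
  {"offset":[-50,-45.6,3],"rot":[0,0,99],"gripper":5},
  {"offset":[-50,-45.6,3],"rot":[0,0,99],"gripper":5},
], squeeze=30)

```text
time_s: 1.4
eef_pos: [457.8, -43.4, 277.3]
ee_rot: [0.0, 0.865, 0.502, 0.0]
force: [0.7, 0.2, -0.3]
grip_width: 0.584
grip_force: 0.0
```

Request:
step_arm([
  {"offset":[0,0,0],"rot":[0,0,0],"gripper":5},
  {"offset":[0,0,0],"rot":[0,0,0],"gripper":5},
  {"offset":[0,0,0],"rot":[0,0,0],"gripper":5},
])

```text
time_s: 1.7
eef_pos: [456.9, -40.5, 277.3]
ee_rot: [-0.0, 0.863, 0.505, -0.0]
force: [0.0, 0.6, -0.6]
grip_width: 0.582
grip_force: 0.0
```

```bash
python3 - <<'E'
from mv import *
print(off((456.9,-40.5,277.3),-29.3,(491.5,-110.5,151),-29.7))
E
```

```text
(array([-4.41,  6.44, 12.63]), 0.4)
```

Request:
step_arm([
  {"offset":[-4.4,6.4,4],"rot":[0,0,0.4],"gripper":5},
  {"offset":[-4.4,6.4,4],"rot":[0,0,0.4],"gripper":5},
  {"offset":[-4.4,6.4,4],"rot":[0,0,0.4],"gripper":5},
  {"offset":[-4.4,6.4,6],"rot":[0,0,0.4],"gripper":5},
  {"offset":[-4.4,6.4,6],"rot":[0,0,0.4],"gripper":5},
])

```text
time_s: 2.2
eef_pos: [490.5, -109.4, 216.0]
ee_rot: [-0.002, 0.865, 0.502, -0.001]
force: [0.1, 0.1, 0.6]
grip_width: 0.585
grip_force: 0.0
```

```bash
python3 - <<'E'
from h import *
c=capture("scene"); a=c["color"][150:380,300:560,::-1]
cv2.imwrite("pics/c.png",cv2.resize(a,None,fx=2.5,fy=2.5)); print(sense()["eef_pos"])
E
```

```text
[ 490.95113732 -109.63957552  217.31794538]
```

View pics/c.png

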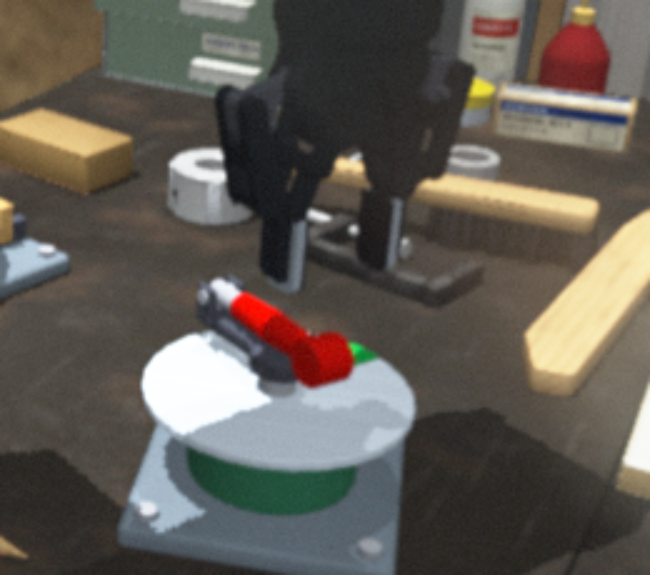

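The open fingers, with tips at crop (285,280) and (380,265), straddle the red head at (320,358) along its axis. I'll go down and close.

Request:
step_arm([
  {"offset":[0,0,4],"rot":[0,0,0],"gripper":5},
  {"offset":[0,0,6.5],"rot":[0,0,0],"gripper":5},
  {"offset":[0,0,6.5],"rot":[0,0,0],"gripper":5},
  {"offset":[0,0,6.5],"rot":[0,0,0],"gripper":1.5},
  {"offset":[0,0,6.5],"rot":[0,0,0],"gripper":1.5},
  {"offset":[0,0,6.5],"rot":[0,0,0],"gripper":1.5},
  {"offset":[0,0,6.5],"rot":[0,0,0],"gripper":1.5},
  {"offset":[0,0,6.5],"rot":[0,0,0],"gripper":1.5},
], squeeze=30)

```text
time_s: 3.05
eef_pos: [491.8, -110.9, 154.3]
ee_rot: [0.001, 0.865, 0.502, 0.001]
force: [-2.9, 2.3, 6.6]
grip_width: 0.255
grip_force: 33.5
```

Request:
step_arm([
  {"offset":[0.07,0,-1.07],"rot":[0,0,0],"gripper":1.5},
  {"offset":[0.26,0,-2.13],"rot":[0,0,0],"gripper":1.5},
  {"offset":[0.64,0,-3.3],"rot":[0,0,0],"gripper":1.5},
  {"offset":[1.18,0,-4.4],"rot":[0,0,0],"gripper":1.5},
  {"offset":[1.87,0,-5.42],"rot":[0,0,0],"gripper":1.5},
  {"offset":[2.69,0,-6.33],"rot":[0,0,0],"gripper":1.5},
  {"offset":[3.63,0,-7.12],"rot":[0,0,0],"gripper":1.5},
  {"offset":[4.67,0,-7.77],"rot":[0,0,0],"gripper":1.5},
  {"offset":[5.79,0,-8.27],"rot":[0,0,0],"gripper":1.5},
  {"offset":[6.97,0,-8.61],"rot":[0,0,0],"gripper":1.5},
  {"offset":[7.88,0,-8.75],"rot":[0,0,0],"gripper":1.5},
  {"offset":[8.5,0,-8.8],"rot":[0,0,0],"gripper":1.5},
])

```text
time_s: 4.25
eef_pos: [534.2, -36.5, 241.3]
ee_rot: [0.0, 0.865, 0.501, 0.0]
force: [-4.6, -3.1, 4.3]
grip_width: 0.256
grip_force: 30.3
```

Request:
step_arm([
  {"offset":[0,0,0],"rot":[0,0,0],"gripper":1.5},
  {"offset":[0,0,0],"rot":[0,0,0],"gripper":1.5},
])

```text
time_s: 4.45
eef_pos: [534.2, -36.5, 241.3]
ee_rot: [0.0, 0.865, 0.501, 0.001]
force: [-3.0, 1.2, 5.5]
grip_width: 0.249
grip_force: 30.5
```

```bash
python3 - <<'E'
from h import *
c=capture("scene"); a=c["color"][150:380,300:560,::-1]
cv2.imwrite("pics/d.png",cv2.resize(a,None,fx=2.5,fy=2.5)); s=sense();print(s["eef_pos"],s["ee_rot"],s["force"],s["wrist_torque"])
E
```

```text
[534.16245767 -36.55389707 241.24185574] [1.17103682e-04 8.65292627e-01 5.01266242e-01 8.99850585e-04] [-3.30877094  0.75781818  5.35960087] [ 0.05325923  0.59561137 -0.06587009]
```

View pics/d.png

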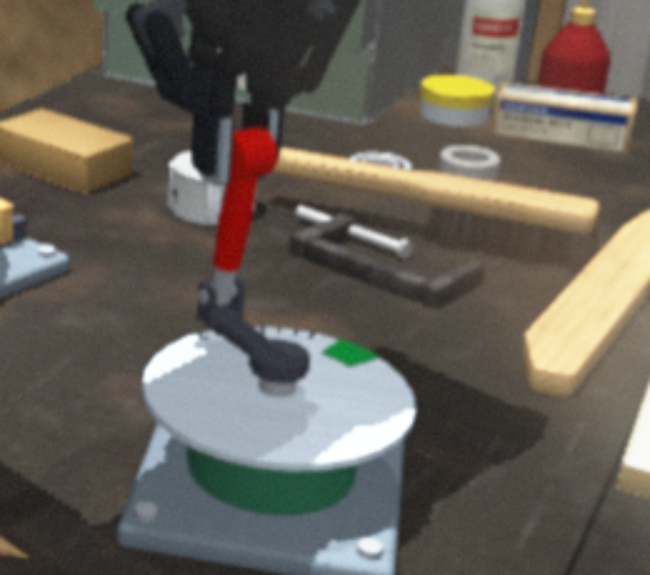

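The red handle looks close to upright: head at crop (255,150), pin at about (222,298). I'll check the lean by projecting, and work out the crank path.

```bash
python3 - <<'E'
from h import *; from mv import *
c=capture("scene");T=capture("top")
q=lambda x,y:(300+x/2.5,150+y/2.5)
def tozz(x,y,z): return at_z(c,*q(x,y),z).round(1)
print("pin",tozz(222,298,98),"head",tozz(253,150,186))
# pointer in top/scene
for n,I in(("s",c),("t",T)):
    hsv=cv2.cvtColor(I["color"],cv2.COLOR_RGB2HSV)
    m=(abs(hsv[...,0].astype(int)-28)<6)&(hsv[...,1]>130)&(hsv[...,2]>80)
    k,l,s,ce=cv2.connectedComponentsWithStats(m.astype(np.uint8))
    for i in range(1,k):
        if s[i,4]>6:
            p=at_z(I,*ce[i],78)
            if np.hypot(p[0]-508,p[1]+82)<100: print(n,ce[i],s[i,4],p)
ax=np.array([507.7,-81.7])
g=np.array([534.2,-36.5]); r=g-ax; print(np.hypot(*r),np.degrees(np.arctan2(r[1],r[0])))
for k in range(1,12):
    d=75.5*k/11; a=np.radians(-d); Rm=np.array([[np.cos(a),-np.sin(a)],[np.sin(a),np.cos(a)]])
    p=ax+Rm@r; print(k,off((*g,241.3),-29.8,(*p,241.3),-29.8-d))
E
```

```text
pin [527.7 -36.4  98. ] head [531.3 -46.8 186. ]
52.395515075242876 59.61762094943037
1 (array([-0.04,  0.63,  0.  ]), 6.9)
2 (array([-0.16,  1.24,  0.  ]), 13.7)
3 (array([-0.35,  1.84,  0.  ]), 20.6)
4 (array([-0.61,  2.41,  0.  ]), 27.5)
5 (array([-0.94,  2.94,  0.  ]), 34.3)
6 (array([-1.33,  3.44,  0.  ]), 41.2)
7 (array([-1.78,  3.88,  0.  ]), 48.0)
8 (array([-2.27,  4.26,  0.  ]), 54.9)
9 (array([-2.81,  4.59,  0.  ]), 61.8)
10 (array([-3.38,  4.85,  0.  ]), 68.6)
11 (array([-3.98,  5.03,  0.  ]), 75.5)
```

Request:
step_arm([
  {"offset":[0.3,0,0],"rot":[0,0,0],"gripper":1.5},
  {"offset":[0.26,0.66,0],"rot":[0,0,6.9],"gripper":1.5},
  {"offset":[0.14,1.3,0],"rot":[0,0,13.7],"gripper":1.5},
  {"offset":[-0.05,1.94,0],"rot":[0,0,20.6],"gripper":1.5},
  {"offset":[-0.32,2.54,0],"rot":[0,0,27.5],"gripper":1.5},
  {"offset":[-0.66,3.1,0],"rot":[0,0,34.3],"gripper":1.5},
  {"offset":[-1.06,3.62,0],"rot":[0,0,41.2],"gripper":1.5},
  {"offset":[-1.52,4.09,0],"rot":[0,0,48],"gripper":1.5},
  {"offset":[-2.04,4.5,0],"rot":[0,0,54.9],"gripper":1.5},
  {"offset":[-2.6,4.85,0],"rot":[0,0,61.8],"gripper":1.5},
  {"offset":[-3.19,5.12,0],"rot":[0,0,68.6],"gripper":1.5},
  {"offset":[-3.82,5.32,0],"rot":[0,0,75.5],"gripper":1.5},
])

```text
time_s: 5.8
eef_pos: [561.2, -95.7, 241.3]
ee_rot: [-0.001, 0.991, -0.136, 0.001]
force: [-2.3, 5.3, 8.1]
grip_width: 0.253
grip_force: 30.7
```

Request:
step_arm([
  {"offset":[0,0,0],"rot":[0,0,0],"gripper":1.5},
  {"offset":[0,0,0],"rot":[0,0,0],"gripper":1.5},
])

```text
time_s: 6.0
eef_pos: [561.3, -95.8, 241.3]
ee_rot: [-0.001, 0.991, -0.134, 0.001]
force: [-2.0, 4.4, 7.1]
grip_width: 0.245
grip_force: 30.7
```

```bash
python3 - <<'E'
from h import *
c=capture("scene");T=capture("top"); a=c["color"][150:380,300:560,::-1];b=T["color"][190:330,350:510,::-1]
cv2.imwrite("pics/e.png",np.hstack([cv2.resize(a,(400,354)),cv2.resize(b,(400,354))])); s=sense();print(s["eef_pos"],s["ee_rot"],s["force"],s["wrist_torque"])
ax=np.array([507.7,-81.7]);r=s["eef_pos"][:2]-ax;print(np.hypot(*r),np.degrees(np.arctan2(r[1],r[0])))
for n,I in(("s",c),("t",T)):
    hsv=cv2.cvtColor(I["color"],cv2.COLOR_RGB2HSV)
    m=(abs(hsv[...,0].astype(int)-28)<6)&(hsv[...,1]>130)&(hsv[...,2]>80)
    k,l,s,ce=cv2.connectedComponentsWithStats(m.astype(np.uint8))
    for i in range(1,k):
        if s[i,4]>6:
            p=at_z(I,*ce[i],78);w=p[:2]-ax
            if np.hypot(*w)<100: print(n,ce[i],s[i,4],p,np.degrees(np.arctan2(w[1],w[0])))
E
```

```text
[561.31412561 -95.689836   241.30334137] [-1.17536747e-03  9.91017780e-01 -1.33723187e-01  6.97695864e-04] [-2.49517606  4.4816194   7.20410465] [ 0.64430875  0.65247222 -0.32957425]
55.40929503516422 -14.624418334703995
```

View pics/e.png

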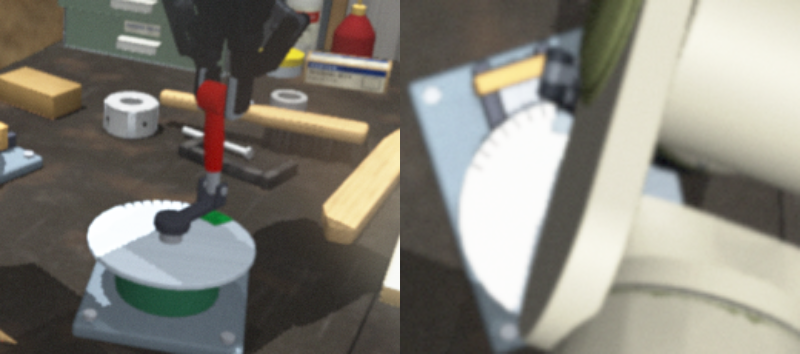

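Left panel: the handle is upright (pin at (212,190)) and the crank arm points at the green patch (215,217). Now fold it down along the arc.

Request:
step_arm([
  {"offset":[-1.22,0,0.09],"rot":[0,0,0],"gripper":1.5},
  {"offset":[-2.43,0,0.34],"rot":[0,0,0],"gripper":1.5},
  {"offset":[-3.58,0,0.76],"rot":[0,0,0],"gripper":1.5},
  {"offset":[-4.66,0,1.34],"rot":[0,0,0],"gripper":1.5},
  {"offset":[-5.66,0,2.06],"rot":[0,0,0],"gripper":1.5},
  {"offset":[-6.54,0,2.91],"rot":[0,0,0],"gripper":1.5},
  {"offset":[-7.3,0,3.88],"rot":[0,0,0],"gripper":1.5},
  {"offset":[-7.91,0,4.94],"rot":[0,0,0],"gripper":1.5},
  {"offset":[-8.37,0,6.08],"rot":[0,0,0],"gripper":1.5},
  {"offset":[-8.67,0,7.27],"rot":[0,0,0],"gripper":1.5},
  {"offset":[-8.78,0,8.19],"rot":[0,0,0],"gripper":1.5},
  {"offset":[-8.8,0,8.85],"rot":[0,0,0],"gripper":1.5},
])

```text
time_s: 7.3
eef_pos: [477.1, -72.1, 153.4]
ee_rot: [-0.001, 0.991, -0.134, 0.002]
force: [-11.2, 14.5, 51.3]
grip_width: 0.249
grip_force: 41.0
```

Request:
step_arm([
  {"offset":[0,0,0],"rot":[0,0,0],"gripper":1.5},
  {"offset":[0,0,0],"rot":[0,0,0],"gripper":1.5},
])

```text
time_s: 7.5
eef_pos: [477.1, -72.1, 153.9]
ee_rot: [-0.001, 0.991, -0.133, 0.002]
force: [-3.5, 11.0, 21.6]
grip_width: 0.25
grip_force: 37.5
```

Request:
step_arm([
  {"offset":[0,0,0],"rot":[0,0,0],"gripper":5},
  {"offset":[0,0,0],"rot":[0,0,0],"gripper":5},
  {"offset":[0,0,0],"rot":[0,0,0],"gripper":5},
  {"offset":[0,0,0],"rot":[0,0,0],"gripper":5},
  {"offset":[0,0,-3],"rot":[0,0,0],"gripper":5},
  {"offset":[0,0,-7],"rot":[0,0,0],"gripper":5},
  {"offset":[-4,0,-11],"rot":[0,0,0],"gripper":5},
  {"offset":[-8,0,-15],"rot":[0,0,0],"gripper":5},
  {"offset":[-11,0,-18],"rot":[0,0,0],"gripper":5},
  {"offset":[-11,0,-18],"rot":[0,0,0],"gripper":5},
  {"offset":[-11,0,-18],"rot":[0,0,0],"gripper":5},
])

```text
time_s: 8.6
eef_pos: [369.8, -44.5, 332.5]
ee_rot: [0.0, 0.991, -0.134, 0.001]
force: [0.1, -0.7, -0.9]
grip_width: 0.587
grip_force: 0.0
```

```bash
python3 - <<'E'
from h import *
c=capture("scene");T=capture("top"); a=c["color"][150:380,300:560,::-1];b=T["color"][190:330,350:510,::-1]
cv2.imwrite("pics/f.png",np.hstack([cv2.resize(a,(400,354)),cv2.resize(b,(400,354))])); s=sense();print(s["eef_pos"],s["force"])
ax=np.array([507.7,-81.7])
for n,I in(("s",c),("t",T)):
    hsv=cv2.cvtColor(I["color"],cv2.COLOR_RGB2HSV); H=hsv[...,0].astype(int)
    for nm,m,z in(("yel",(abs(H-28)<6)&(hsv[...,1]>130)&(hsv[...,2]>80),78),("green",(abs(H-60)<18)&(hsv[...,1]>100),65),("red",((H<8)|(H>172))&(hsv[...,1]>140),98),("blue",(abs(H-112)<10)&(hsv[...,1]>140),98)):
      k,l,s,ce=cv2.connectedComponentsWithStats(m.astype(np.uint8))
      for i in range(1,k):
        if s[i,4]>6:
            p=at_z(I,*ce[i],z);w=p[:2]-ax
            if np.hypot(*w)<100 or nm=="blue": print(n,nm,ce[i].round(1),s[i,4],p.round(),np.degrees(np.arctan2(w[1],w[0])).round(1))
E
```

```text
[370.25879904 -44.68553767 330.84763947] [-0.00498071 -0.65903573 -0.82467973]
s green [439.6 290.8] 121 [566. -99.  65.] -16.4
s green [408.1 344.1] 749 [ 419. -114.   65.] -159.9
s red [407.3 285.1] 762 [498. -77.  98.] 152.2
s blue [539.  196.4] 37 [ 966. -144.   98.] -7.7
s blue [248.2 213.7] 514 [593. 259.  98.] 76.0
s blue [163.5 312. ] 188 [280. 140.  98.] 135.8
t yel [429.6 231.9] 30 [576. -97.  78.] -13.0
t green [424.5 232. ] 12 [577. -92.  65.] -8.2
t green [434.5 234.6] 16 [ 572. -108.   65.] -21.9
t red [421.  278.3] 553 [503. -77.  98.] 137.1
t blue [202.1 225. ] 567 [594. 256.  98.] 75.6
t blue [215.3 354.1] 118 [397. 239.  98.] 109.0
```

View pics/f.png

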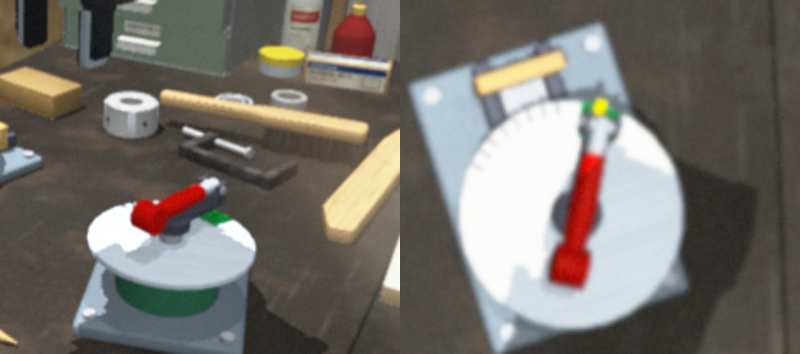

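The red handle is folded flat. The yellow pointer, at (600,107) in the right panel, is between the two visible edges of the green band, about 0.04 rad from the middle. The blue unit hasn't moved and the gripper is clear.

```bash
python3 -c "
from rig import *
print(finish_job())"
```

```text
the job is handed in; nothing more can be done
None
```

The job is handed in, verdict not shown: the red handle was swung upright, cranked to about 0.04 rad from the middle of the green band, folded flat and released, with the blue unit left in place.

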